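# Seat the loose relay and point out the empty socket

## Robot

A 7-joint arm with a two-finger parallel gripper is mounted at the origin on the work surface. World frame = base frame: x ahead of the robot, y to its left, z up, the work surface at z = 0. Lengths are in m, angles in rad, forces in N, time in s.
With the tool pointing down it reaches from about 0.35 to 0.9 m from the base axis. Payload 8.1 kg.
Tool frame: the origin (TCP) lies midway between the tips of the shut fingers; the grasp point (between the pads) lies 19 mm behind it; x points along the fingers, z is the direction in which the jaws open and shut, and the axes are right-handed (so a half turn about x gives the same grasp; the last joint's range is limited). The gripper opens to 92 mm and grips with 3 to 60 N. Pads are 19 mm wide; open, the fingers measure 130 mm over their backs; the gripper's body (75 mm by 190 mm) begins 47 mm behind the grasp point.
Start: joints at [1.108, 0.434, 0.025, 1.573, -0.012, 1.134, -0.075], TCP at [0.22, -0.585, 0.227] pointing down, gripper open.
Joint ranges: [-2.62, 2.62], [-0.44, 2.09], [-1.27, 1.32], [0.08, 2.57], [-1.32, 4.46], [0.12, 2], [-2.74, 2.74]. Speed limits (rad/s): [2.22, 2.22, 3.01, 3.01, 3.14, 3.14, 3.14].

## Interface

Orientations are given as a rotation vector (axis times angle).
In Python, from cell import arm gives the robot as it stands. The module is installed in compiled form; this text tells all that it offers.
- The arm moves only by the tool move_arm, never from a script. Its argument "steps" is text: rows parted by semicolons, each of 5 numbers parted by spaces: the shift along the tool's x, y, z in m, then the turn about the tool's x in rad, then the closure in counts, from 0 (fully open) to 255 (shut). A call has 1 to 10 rows; each row is the pose to reach, as a shift and turn from the pose commanded when the call began, along the tool's axes at that moment; what a row does not reach only later rows make up. A row lasts 1/12 s, in which the tool goes at most 41.7 mm and 7.16 degrees, less where a joint would pass 70% of its speed; a pose out of reach is approached as far as the arm can. A call with a gripper value outside its range is refused whole. The fingers move at their own pace and stop on an object; "squeeze" is the grip in N (left out, the last holds). Time passes only in rows, so rows that repeat a pose let the fingers close. It gives the time, the measured TCP pose, the force and the opening at its end, in the units of the state.
- arm.observe(): the state, without advancing time (a new reading comes with each control period).
- arm.get_image(name): name is "scene" or "side" or "wrist"; returns a dict with "img" (420x560x3 uint8, blue, green, red), "z_map" (420x560 float32, m along the optical axis (not along the pixel's ray), 0 where there is no reading), "vfov" (degrees; the focal length in pixels is half the picture's height over the tangent of half this angle, whatever the lens; pixels are square), "cx", "cy" (the principal point, pixels), "k1" (the pictures are not rectified: a ray, as slopes to the right and down, at radius r is drawn at 1 + k1 r^2 times it, then the intrinsics apply), "extrinsics" (4x4, takes a point from camera to world coordinates). Camera axes: x right, y up, looking along -z (the intrinsics and any distortion apply to the point x, -y, -z); pixel columns grow to the right and rows downward; lengths in m; the calibration is good to about 2 mm. A picture is of the moment at which its call begins.
- arm.sign_off(): hands the job in, once; it reports no verdict.
The state is a dict: "clock": time; "joints": joint angles; "dq": joint speeds; "joint_efforts": joint torques, N m; "position": TCP position; "ee_rot": TCP orientation; "force": force on the tool from outside, world axes, zero at the start; "ft_torque": the same for the moment, N m; "width": opening from 0.0 (shut) to 1.0 (fully open).
Only numpy, scipy, OpenCV 4.12 (cv2) and the standard library are available. Lean on these libraries where they do the work, as an engineer would, in place of code of your own. Each camera call takes 0.05 s, during which the arm holds its last target.

## Task

Get this row of plug-in relays ready for power-on: one relay stands proud of its socket, so press it down with the fingertips until it is fully home, without gripping it or pulling it out. Then show your colleague which socket still needs a relay: point at the empty socket with the fingertips close above its middle, within about 3 cm and without touching it, and stay there for two seconds. Touch nothing else on the plate, and leave the tools and boxes around it where they are.

Things in the scene. Friction and masses are not known exactly. Their poses are not given: they have to be found in the camera images.
- plate: Aluminium plate lying on the bench, 300 x 420 x 3 mm, origin at the centre of its underside. Six relay sockets stand in a row along its y axis through the origin, 48 mm apart, y = -120 to 120 mm; x runs across the row. Grey wiring ducts, 37 mm wide, 48 mm high, lie on both sides of the row, centred 76 mm from it; terminal blocks at x = 124 mm, loose tools at x = -121 mm.
- empty_socket_face (a point): Middle of the top face (46 x 40 mm, ring of eight pin holes) of the one socket with no relay in it, 40.5 mm above the bench. Black, 72 mm across the row, 40 mm along it. Relays in neighbouring sockets rise 50 mm above this face; with one on each side, 60 mm is free between them.
- empty_socket: That same empty socket; origin at the centre of its underside, 30 mm below its top face; x across the row, y along it. It is in a different place of the row each time.
- loose_relay (a joint): How far the relay that is not home stands out of its socket, in m: 0 = fully home; at the start 0.008 to 0.012. It slides straight down under a push of about 6 N, stays where it is left, and stops hard at 0.
- loose_relay_top (a point): Middle of the 29 x 29 mm flat top of the relay that is not home. All relays are clear boxes, 36 x 36 x 50 mm, plugged in from above; tops 90.5 mm above the bench when home. This one starts 8 to 12 mm higher, its brass pins showing. 12 mm is free to a neighbouring relay on either side along the row. Its side walls (loose_relay_c2) are not to be gripped.
- relay_1 (a joint): How far another relay of the row, which is fully home, stands out of its socket, in m (0 = home).
- socket_1: Socket of that relay (with the relay in it), the same as the empty one; origin at the centre of its underside, 10.5 mm above the bench; x across the row, y along it.
- relay_2 (a joint): How far another relay of the row, which is fully home, stands out of its socket, in m (0 = home).
- socket_2: Socket of that relay (with the relay in it), the same as the empty one; origin at the centre of its underside, 10.5 mm above the bench; x across the row, y along it.
- relay_3 (a joint): How far another relay of the row, which is fully home, stands out of its socket, in m (0 = home).
- socket_3: Socket of that relay (with the relay in it), the same as the empty one; origin at the centre of its underside, 10.5 mm above the bench; x across the row, y along it.
- relay_4 (a joint): How far another relay of the row, which is fully home, stands out of its socket, in m (0 = home).
- socket_4: Socket of that relay (with the relay in it), the same as the empty one; origin at the centre of its underside, 10.5 mm above the bench; x across the row, y along it.
- screwdriver: Screwdriver 170 mm long, 26 mm thick black handle, lying along the near edge of the plate; origin at the underside of its middle.
- ferrule_jar: Small clear jar with white cap, 38 mm across, 42 mm high, standing on the near edge of the plate; origin at the centre of its underside.
- multimeter: Hand-held multimeter lying on its back right of the plate, 165 x 78 x 45 mm; origin at the centre of its underside.
- spray_can: Spray can standing right of the plate, 53 mm across, 165 mm high; origin at the centre of its underside.
- tape_roll: Roll of black tape lying left of the plate, 90 mm across, 19 mm high; origin at the centre of its underside.
- wrench: Steel wrench, 160 mm long, 8 mm thick, lying near the robot on the right; origin at the underside of its middle.
- carton: Open cardboard box of stock, 130 x 160 x 75 mm, left of the plate; origin at the centre of its underside.

How it is judged:
On the way, in this order (a step that is already met when the one before it is completed fails the run):
1. the relay that stood proud is pressed fully home (within 2 mm) (value of joint loose_relay below 0.002 m), for 0.2 s.
2. the fingertips point at the empty socket from close above its middle, touching nothing, for at least 1 s (horizontal distance between the grasp point and empty_socket_face below 0.022 m and z of the grasp point in the frame of empty_socket_face between 0.015 and 0.07 m and contact force between the fingers and anything else below 0.3 N and value of joint loose_relay below 0.002 m), for 1 s.
At the end, for the whole second after the job is handed in: All five relays are fully home (within 2 mm) and at rest, and the loose tools, jar, can and carton are within 15 mm of where they were at the start (value of joint each of loose_relay, relay_1, relay_2, relay_3, relay_4 below 0.002 m and velocity of joint loose_relay below 0.01 m/s and distance of each of screwdriver, ferrule_jar, multimeter, spray_can, tape_roll, wrench, carton from where it was at the start of the episode below 0.015 m); the robot touches nothing.
It fails at once if the empty socket is touched (contact force between any of the fingers, the arm and empty_socket above 0.3 N).
It fails at once if a relay that was already home, or its socket, is touched (contact force between any of the fingers, the arm and socket_1 above 1 N or contact force between any of the fingers, the arm and socket_2 above 1 N or contact force between any of the fingers, the arm and socket_3 above 1 N or contact force between any of the fingers, the arm and socket_4 above 1 N).
It fails at once if the loose relay is gripped by its side walls, or a relay is pulled out of its socket (contact force between the fingers and loose_relay_c2 above 3 N or value of joint loose_relay above 0.015 m or value of joint any of relay_1, relay_2, relay_3, relay_4 above 0.004 m).
It fails at once if a loose tool or box is moved (distance of any of screwdriver, ferrule_jar, multimeter, spray_can, tape_roll, wrench, carton from where it was at the start of the episode above 0.015 m).
It fails at once if the arm or fingers hit the plate, its ducts or terminal blocks (contact force between any of the fingers, the arm and plate above 5 N).
It also fails if it takes over 43 s, if anything falls off the work surface, if the arm or the gripper's body presses on something with over 40 N, if the wrist force passes 120 N, or if a joint passes its speed limit or range.

## Working session

There is one attempt and no reset: what is moved stays moved. The work goes in short steps, Python scripts to look and compute and a tool call to move; the robot and the scene stay as the last step left them, time stands still between calls to the robot, and variables do not carry over. Pictures are saved under pics/ and viewed, and the job is handed in when it is done.

Besides the shell and the picture viewer there is one more tool, called after "Emit:" in YAML: its name, and indented under it one key for each argument. move_arm: Moves the arm, as the interface text tells. Its arguments: {"type":"object","properties":{"steps":{"type":"string"},"squeeze":{"type":"number"}},"required":["steps"]}

```bash
mkdir -p pics; cat > h.py <<'E'
import numpy as np, cv2, pickle
from cell import arm
def ray(c,u,v):
    H=c['img'].shape[0]; f=H/2/np.tan(np.radians(c['vfov'])/2)
    K=np.array([[f,0,c['cx']],[0,f,c['cy']],[0,0,1.]])
    p=cv2.undistortPoints(np.array([[[u,v]]],float),K,np.array([c['k1'],0,0,0.]))[0,0]
    return np.array([p[0],-p[1],-1.])
def onplane(c,u,v,z):
    d=ray(c,u,v);E=np.array(c['extrinsics']);w=E[:3,:3]@d;o=E[:3,3]
    return o+w*(z-o[2])/w[2]
def bydepth(c,u,v):
    z=float(c['z_map'][int(v),int(u)]);E=np.array(c['extrinsics'])
    return E[:3,:3]@(ray(c,u,v)*z)+E[:3,3]
def cloud(c):
    H,W=c['z_map'].shape; f=H/2/np.tan(np.radians(c['vfov'])/2)
    K=np.array([[f,0,c['cx']],[0,f,c['cy']],[0,0,1.]])
    g=np.stack(np.meshgrid(np.arange(W),np.arange(H)),-1).reshape(-1,1,2).astype(float)
    p=cv2.undistortPoints(g,K,np.array([c['k1'],0,0,0.]))[:,0]
    z=c['z_map'].reshape(-1,1); E=np.array(c['extrinsics'])
    P=np.c_[p[:,0],-p[:,1],-np.ones(len(p))]*z
    return (P@E[:3,:3].T+E[:3,3]).reshape(H,W,3)
E
python3 - <<'E'
from h import *
print(arm.observe())
for n in ['scene','side','wrist']:
    c=arm.get_image(n); pickle.dump(c,open(n+'0.pkl','wb')); cv2.imwrite(f'pics/{n}0.png',c['img'])
    print(n,c['vfov'],c['cx'],c['cy'],c['k1'],np.round(c['extrinsics'],3).tolist(),(c['z_map']>0).mean())
E
```

```text
{'clock': 0.0, 'joints': array([ 1.10839404,  0.43524134,  0.02499953,  1.5741077 , -0.01158317,
        1.13401179, -0.07510233]), 'dq': array([ 0.00175465, -0.00129101,  0.00025926,  0.00152775, -0.00096121,
        0.00067154,  0.00038545]), 'joint_efforts': array([ 1.61364427e-03, -6.67864537e+01,  9.86200422e-01, -3.14470553e+01,
       -6.04863628e-02,  4.29254025e-02,  2.14150327e-04]), 'position': array([ 0.21979701, -0.5845173 ,  0.2259298 ]), 'ee_rot': array([ 0.94110555,  1.35963537, -0.93982321]), 'force': array([ 0.39514581,  0.30419259, -0.93349787]), 'ft_torque': array([-0.00925093,  0.04967457,  0.03130134]), 'width': 0.9992566178885965}
scene 47.113528944073224 285.3779754018063 203.9704194895294 0.052269812785486175 [[0.84, -0.452, 0.3, 0.898], [0.543, 0.704, -0.458, -0.666], [-0.005, 0.548, 0.837, 1.278], [0.0, 0.0, 0.0, 1.0]] 0.9960501700680272
side 50.87095299418255 277.13835318945985 210.58795052771438 0.0357310642060256 [[-0.998, 0.042, -0.043, 0.414], [-0.058, -0.528, 0.847, 1.017], [0.013, 0.848, 0.529, 0.729], [0.0, 0.0, 0.0, 1.0]] 0.9958886054421768
wrist 70.39715290680161 275.5105029688016 209.45605279043633 0.017293585287356684 [[0.353, 0.892, 0.282, 0.297], [-0.936, 0.337, 0.105, -0.555], [-0.001, -0.301, 0.954, 0.384], [0.0, 0.0, 0.0, 1.0]] 0.9959906462585034
```

View pics/scene0.png

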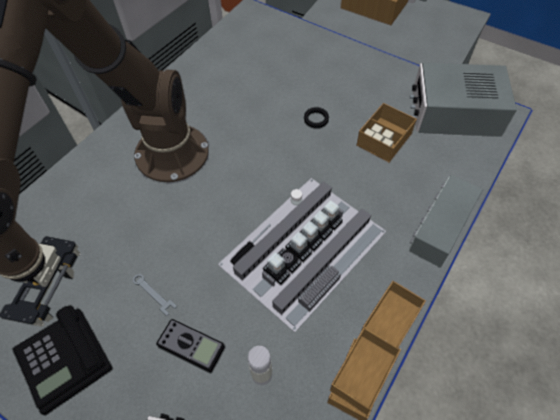

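View pics/side0.png

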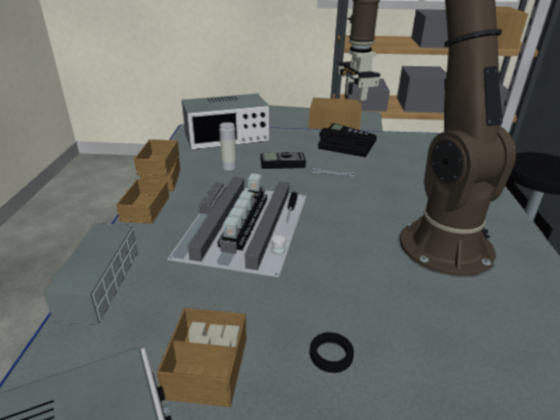

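View pics/wrist0.png

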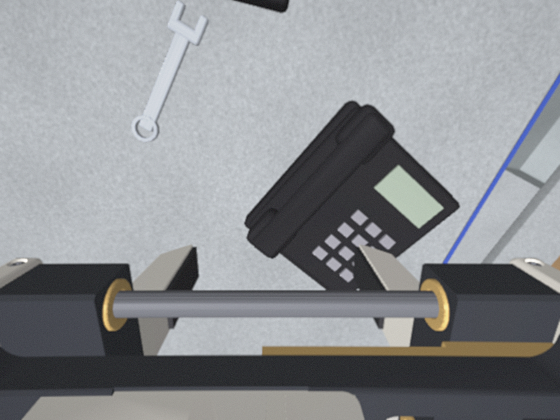

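```bash
python3 - <<'E'
from h import *
for n,(x0,x1,y0,y1) in {'scene':(210,390,170,335),'side':(165,315,160,280)}.items():
    c=pickle.load(open(n+'0.pkl','rb'))
    im=cv2.resize(c['img'][y0:y1,x0:x1],None,fx=4.2,fy=4.2,interpolation=cv2.INTER_CUBIC)[:600,:800]
    cv2.imwrite(f'pics/{n}0z.png',im)
    P=cloud(c)
    hm=np.clip(P[...,2]/0.12*255,0,255).astype(np.uint8)
    cv2.imwrite(f'pics/{n}0h.png',cv2.resize(cv2.applyColorMap(hm,cv2.COLORMAP_JET)[y0:y1,x0:x1],None,fx=4.2,fy=4.2,interpolation=cv2.INTER_NEAREST)[:600,:800])
    m=(P[...,2]>0.080)&(P[...,2]<0.115)
    m[:y0]=0;m[y1:]=0;m[:,:x0]=0;m[:,x1:]=0
    k,l,s,ce=cv2.connectedComponentsWithStats(m.astype(np.uint8))
    for i in range(1,k):
        q=P[l==i]; print(n,s[i],np.round(ce[i],1),np.round(q.mean(0),4),np.round(np.percentile(q[:,2],[5,50,80,95]),4))
E
```

```text
scene [323 200  17  15 135] [330.9 206.9] [0.589  0.0478 0.0903] [0.0832 0.0906 0.0935 0.0968]
scene [313 210  16  15 139] [320.6 217.3] [0.5819 0.0009 0.0898] [0.0829 0.0904 0.0929 0.095 ]
scene [302 220  17  16 146] [309.6 227.7] [ 0.5731 -0.046   0.0898] [0.0828 0.0902 0.093  0.0955]
scene [291 231  17  17 150] [298.6 238.7] [ 0.5657 -0.0933  0.0897] [0.0822 0.0906 0.0928 0.0952]
scene [267 252  18  19 193] [275.5 261.3] [ 0.5522 -0.1903  0.0973] [0.0837 0.0992 0.1022 0.1045]
scene [361 331  11   4  27] [365.6 332.9] [ 0.8487 -0.2354  0.1034] [0.0882 0.1049 0.1133 0.1145]
side [165 160   8  12  56] [167.4 164.2] [ 0.8358 -0.2563  0.0932] [0.0809 0.0917 0.1027 0.1093]
side [248 173  14  13 133] [254.8 178.9] [ 0.544  -0.1771  0.0942] [0.0818 0.0967 0.1006 0.1023]
side [223 191  31  38 473] [238.3 209.5] [ 0.5719 -0.0085  0.0882] [0.0813 0.0894 0.0912 0.0925]
```

View pics/scene0z.png

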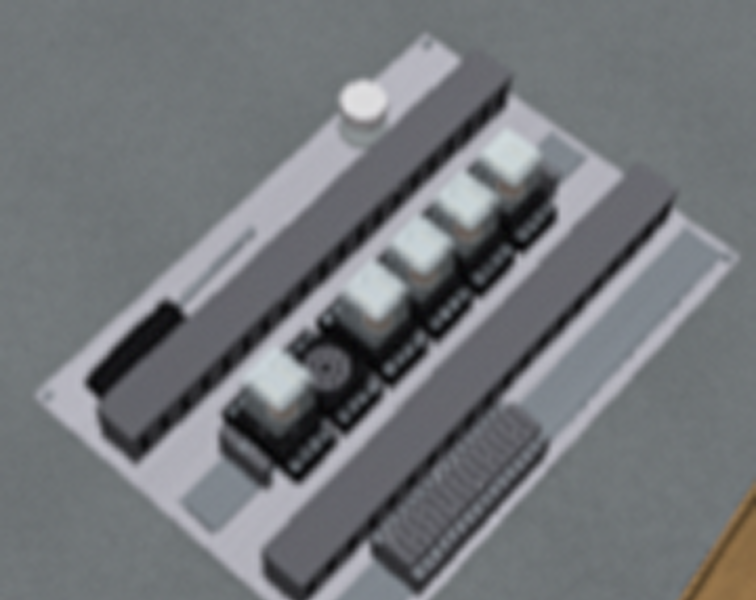

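View pics/side0z.png

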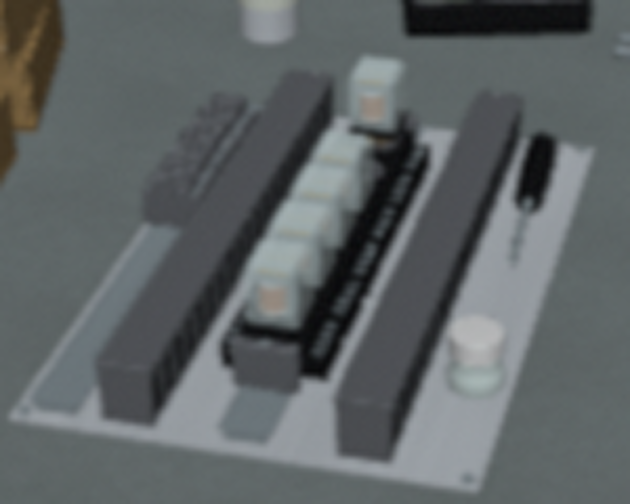

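View pics/scene0h.png

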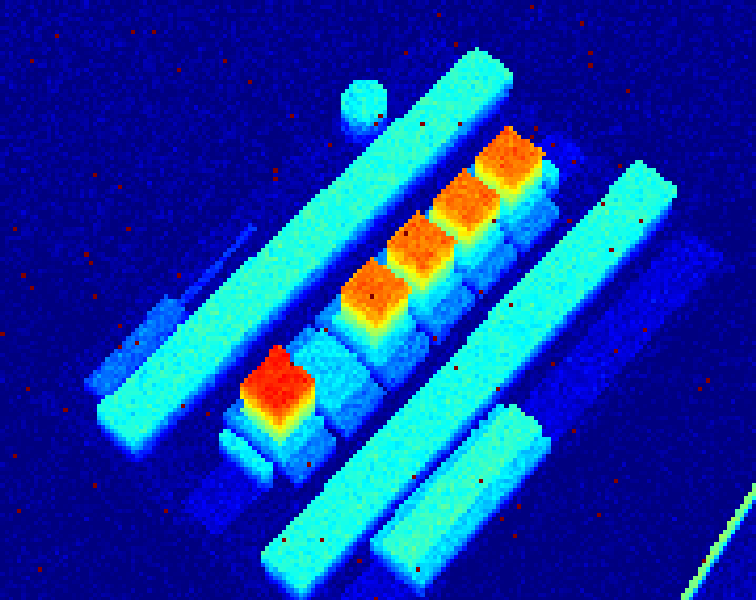

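```bash
cat > m.py <<'E'
from h import *
def meas(n,f):
    c=pickle.load(open(f,'rb')); P=cloud(c); Z=P[...,2]
    R=(P[...,0]>.35)&(P[...,0]<.8)&(P[...,1]>-.35)&(P[...,1]<.25)
    # saturation of duct etc: heights 44..57
    m=((Z>.040)&(Z<.058)&R&(P[...,0]<.80)).astype(np.uint8)
    m=cv2.morphologyEx(m,cv2.MORPH_OPEN,np.ones((3,3)))
    k,l,s,ce=cv2.connectedComponentsWithStats(m)
    for i in range(1,k):
        if s[i][4]>250:
            q=P[l==i].astype(np.float32); r=cv2.minAreaRect(q[:,:2]*1000); d=np.linalg.svd(q[:,:2]-q[:,:2].mean(0),full_matrices=0)[2][0]
            print(n,'duct',s[i],r,'ang',np.degrees(np.arctan2(d[1],d[0])),np.median(q[:,2]))
    m=((Z>.080)&(Z<.115)&R).astype(np.uint8)
    k,l,s,ce=cv2.connectedComponentsWithStats(m)
    for i in range(1,k):
        if s[i][4]>40:
            q=P[l==i].astype(np.float32); zt=np.percentile(q[:,2],85)
            t=q[q[:,2]>np.percentile(q[:,2],70)-.006]
            t=t[t[:,2]>zt-.007]
            r=cv2.minAreaRect(t[:,:2]*1000)
            print(n,'top',np.round(ce[i]),len(t),np.round(t.mean(0),4),'rect',np.round(r[0],1),np.round(r[1],1),round(r[2],1))
meas('scene','scene0.pkl');meas('side','side0.pkl')
E
python3 m.py
```

```text
scene duct [ 233  182   99   93 1536] ((493.61358642578125, -55.38652038574219), (402.492431640625, 41.14097595214844), 80.96414947509766) ang -98.94504 0.048886336
scene duct [ 272  209   99  101 1702] ((644.0429077148438, -80.9404296875), (401.8495178222656, 40.20497512817383), 80.8868637084961) ang -99.03717 0.048126448
scene duct [301 267  38  39 495] ((678.1949462890625, -165.01123046875), (135.57969665527344, 36.019412994384766), 81.4273910522461) ang -99.08959 0.049839117
scene top [331. 207.] 108 [0.5885 0.0486 0.0917] rect [588.3  50.1] [35.2 33.4] 81.7
scene top [321. 217.] 111 [0.5814 0.0019 0.0913] rect [581.1   2.9] [36.4 33.5] 82.6
scene top [310. 228.] 115 [ 0.5724 -0.0445  0.0913] rect [571.9 -43.7] [35.  33.9] 81.7
scene top [299. 239.] 117 [ 0.5647 -0.092   0.0914] rect [564.5 -92.3] [33.9 34.8] 80.1
scene top [276. 261.] 142 [ 0.5512 -0.188   0.1004] rect [ 550.9 -187.2] [34.4 33.8] 81.2
side duct [ 187  177   57   73 1304] ((662.6241455078125, -84.44662475585938), (407.7812194824219, 88.83277893066406), 81.2058334350586) ang 84.38125 0.048221715
side duct [ 245  182   44   77 1055] ((489.29315185546875, -54.195770263671875), (403.21905517578125, 37.61030960083008), 80.68421173095703) ang 80.64987 0.048163686
side top [255. 179.] 77 [ 0.5444 -0.1807  0.0995] rect [ 544.3 -183. ] [42.  33.1] 76.5
side top [238. 209.] 383 [ 0.5722 -0.0104  0.0896] rect [572.1 -18.9] [181.6  35.4] 80.1
```

```bash
cat > t.py <<'E'
from h import *
from scipy.spatial.transform import Rotation as R
s=arm.observe(); Rm=R.from_rotvec(s['ee_rot']).as_matrix()
print('t',s['clock'],'pos',np.round(s['position'],4),'F',np.round(s['force'],2),'w',s['width'],'j',np.round(s['joints'],2))
print(np.round(Rm,4).tolist())
if __name__=='__main__':
  zd=np.array([np.cos(np.radians(81-90)),np.sin(np.radians(81-90)),0])
  z=Rm[:,2]; 
  for sg in (1,-1):
    v=Rm.T@(sg*zd); print('turn',np.arctan2(-v[1],v[2]))
  for nm,p in (('loose',[.5495,-.1863]),('empty',[.557,-.1390])):
    for h in (.227,.115,.095,.0905,.0675): print(nm,h,np.round(Rm.T@(np.array(p+[h])-s['position']),4))
E
python3 t.py; python3 -c "
from h import *
c=pickle.load(open('scene0.pkl','rb'));print(onplane(c,260,355,.165),bydepth(c,260,355))"
```

```text
t 0.15 pos [ 0.2199 -0.5846  0.2261] F [ 0.48  0.46 -0.21] w 0.9991573577380947 j [ 1.11  0.44  0.02  1.57 -0.01  1.13 -0.08]
[[-0.0005, 0.936, 0.352], [0.0011, 0.352, -0.936], [-1.0, -0.0001, -0.0012]]
turn -1.0540165191984834
turn 2.08757613439131
loose 0.227 [-0.0006  0.4487 -0.2568]
loose 0.115 [ 0.1114  0.4488 -0.2567]
loose 0.095 [ 0.1314  0.4488 -0.2566]
loose 0.0905 [ 0.1359  0.4488 -0.2566]
loose 0.0675 [ 0.1589  0.4488 -0.2566]
empty 0.227 [-0.0006  0.4724 -0.2984]
empty 0.115 [ 0.1114  0.4724 -0.2983]
empty 0.095 [ 0.1314  0.4724 -0.2983]
empty 0.0905 [ 0.1359  0.4724 -0.2983]
empty 0.0675 [ 0.1589  0.4724 -0.2982]
[ 0.67274341 -0.43392606  0.165     ] [ 0.67285192 -0.43403792  0.165537  ]
```

Emit:
move_arm:
  steps: "0 0.012 -0.007 -0.05 255; 0 0.035 -0.02 -0.13 255; 0 0.067 -0.038 -0.23 255; 0 0.1 -0.057 -0.34 255; 0 0.133 -0.076 -0.45 255; 0 0.166 -0.095 -0.56 255; 0 0.199 -0.114 -0.67 255; 0 0.232 -0.133 -0.78 255; 0 0.265 -0.152 -0.89 255; 0 0.298 -0.17 -0.98 255"
  squeeze: 10

```text
clock: 0.98
position: [0.4401, -0.3181, 0.2269]
ee_rot: [0.174, 1.564, -0.174]
force: [0.4, -1.4, -0.5]
width: 0.323
```

```bash
python3 t.py
```

```text
t 0.9833 pos [ 0.4401 -0.3181  0.2269] F [ 0.38 -1.39 -0.5 ] w 0.3230183892025376 j [ 0.76  0.32 -0.31  1.75  0.11  1.08  0.2 ]
[[0.0002, 0.2199, 0.9755], [-0.0001, 0.9755, -0.2199], [-1.0, -0.0001, 0.0002]]
turn -0.06467876722864614
turn 3.076913886361147
loose 0.227 [-1.000e-04  1.526e-01  7.770e-02]
loose 0.115 [0.1119 0.1526 0.0777]
loose 0.095 [0.1319 0.1526 0.0777]
loose 0.0905 [0.1364 0.1526 0.0777]
loose 0.0675 [0.1594 0.1526 0.0777]
empty 0.227 [-1.000e-04  2.004e-01  7.460e-02]
empty 0.115 [0.1119 0.2004 0.0746]
empty 0.095 [0.1319 0.2004 0.0746]
empty 0.0905 [0.1364 0.2004 0.0746]
empty 0.0675 [0.1594 0.2004 0.0746]
```

Emit:
move_arm:
  steps: "0 0.035 0.018 -0.03 255; 0 0.07 0.036 -0.06 255; 0 0.105 0.054 -0.065 255; 0 0.135 0.068 -0.065 255; 0 0.148 0.075 -0.065 255; 0 0.153 0.078 -0.065 255; 0 0.153 0.078 -0.065 255; 0 0.153 0.078 -0.065 255"

```text
clock: 1.65
position: [0.5493, -0.1906, 0.2265]
ee_rot: [0.129, 1.568, -0.131]
force: [0.1, 1.1, 0.1]
width: 0.006
```

```bash
python3 t.py; python3 - <<'E'
from h import *
for n in ['wrist','scene','side']:
    c=arm.get_image(n); pickle.dump(c,open(n+'1.pkl','wb')); cv2.imwrite(f'pics/{n}1.png',c['img'])
E
```

```text
t 1.65 pos [ 0.5493 -0.1906  0.2265] F [0.12 1.09 0.06] w 0.006053463291226794 j [ 0.5   0.39 -0.36  1.66  0.15  1.12 -0.07]
[[-0.0009, 0.1648, 0.9863], [-0.0008, 0.9863, -0.1648], [-1.0, -0.0009, -0.0007]]
turn -0.008501707527511048
turn 3.133090946062282
loose 0.227 [-0.0005  0.0043 -0.0005]
loose 0.115 [ 0.1115  0.0044 -0.0004]
loose 0.095 [ 0.1315  0.0044 -0.0004]
loose 0.0905 [ 0.136   0.0044 -0.0004]
loose 0.0675 [ 0.159   0.0045 -0.0004]
empty 0.227 [-0.0005  0.0522 -0.0009]
empty 0.115 [ 0.1115  0.0523 -0.0008]
empty 0.095 [ 0.1315  0.0523 -0.0008]
empty 0.0905 [ 0.136   0.0523 -0.0008]
empty 0.0675 [ 0.159   0.0523 -0.0008]
```

View pics/wrist1.png

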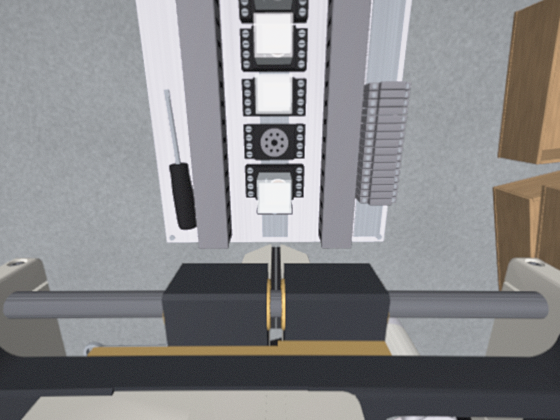

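View pics/scene1.png

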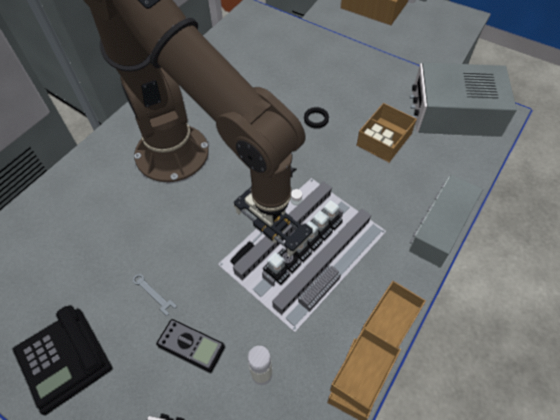

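The wrist view shows the empty socket's pin ring at about (275,142) and the loose relay at about (275,193). The fingers are shut at column 276, in line with the row. I'll measure both points from this view.

```bash
python3 - <<'E'
from h import *
c=pickle.load(open('wrist1.pkl','rb'))
print('empty ring',onplane(c,274.5,142.5,.0405),bydepth(c,275,152))
P=cloud(c);Z=P[...,2]
m=((Z>.082)&(Z<.115)).astype(np.uint8); m[240:]=0
k,l,s,ce=cv2.connectedComponentsWithStats(m)
for i in range(1,k):
    if s[i][4]>80:
        q=P[l==i]; t=q[q[:,2]>np.median(q[:,2])-.004]
        print(s[i],np.round(ce[i]),np.round(t.mean(0),4),np.round(cv2.minAreaRect((t[:,:2]*1000).astype(np.float32)),1) if 0 else cv2.minAreaRect((t[:,:2]*1000).astype(np.float32)),np.percentile(t[:,2],[5,50,95]))
im=cv2.resize(c['img'][100:250,180:380],None,fx=4,fy=4,interpolation=cv2.INTER_CUBIC);cv2.imwrite('pics/w1z.png',im)
E
```

```text
empty ring [ 0.55743305 -0.1379298   0.0405    ] [ 0.55628496 -0.14828623  0.04207758]
[ 254   12   39   46 1701] [273.  35.] [ 0.5722 -0.043   0.0895] ((572.0925903320312, -42.43899154663086), (34.100120544433594, 33.77379608154297), 81.18582916259766) [0.0861826  0.08990235 0.09134187]
[ 255   74   37   40 1452] [273.  93.] [ 0.5644 -0.0901  0.0897] ((564.352294921875, -90.18788146972656), (33.82289505004883, 33.71453094482422), 80.59078979492188) [0.08631105 0.090048   0.09129414]
[ 257  177   35   36 1215] [274. 194.] [ 0.5493 -0.1839  0.0999] ((549.168212890625, -184.80215454101562), (33.45030212402344, 33.905818939208984), 80.50016021728516) [0.0965762  0.10041466 0.10173006]
[553 190   7  50 210] [557. 220.] [ 0.8376 -0.2625  0.0848] ((837.4298095703125, -257.383056640625), (55.09296417236328, 3.117734670639038), 89.13648223876953) [0.08221966 0.08443748 0.0885962 ]
```

View pics/w1z.png

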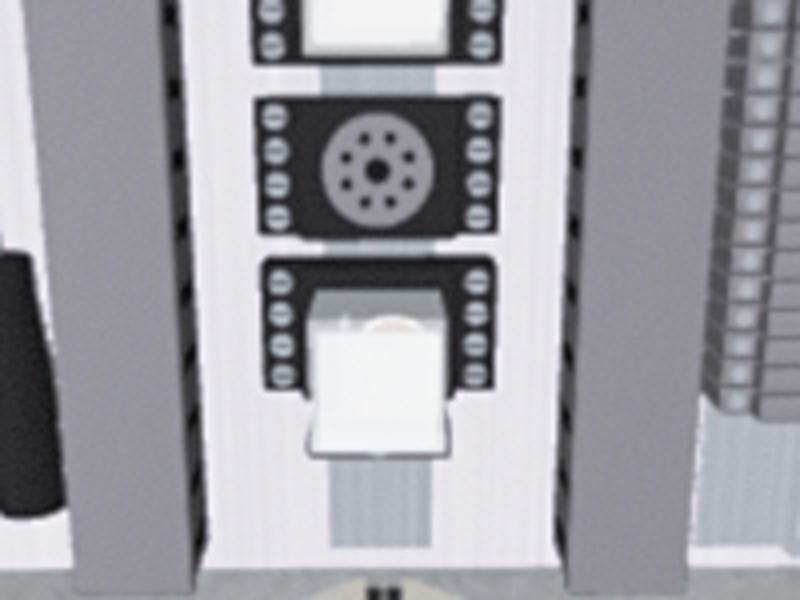

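```bash
sed -i "s/-.1863\]/-.1855]/;s/-.1390\]/-.1385]/" t.py; python3 t.py
```

```text
t 1.8 pos [ 0.5491 -0.1917  0.2267] F [-0.31 -0.44 -0.68] w 0.005883688361757429 j [ 0.5   0.39 -0.36  1.66  0.15  1.12 -0.07]
[[-0.0005, 0.1675, 0.9859], [-0.0008, 0.9859, -0.1675], [-1.0, -0.0009, -0.0004]]
turn -0.011223789759552136
turn 3.130368863830241
loose 0.227 [-0.0003  0.0062 -0.0006]
loose 0.115 [ 0.1117  0.0063 -0.0006]
loose 0.095 [ 0.1317  0.0063 -0.0006]
loose 0.0905 [ 0.1362  0.0063 -0.0006]
loose 0.0675 [ 0.1592  0.0063 -0.0005]
empty 0.227 [-0.0003  0.0537 -0.0011]
empty 0.115 [ 0.1117  0.0538 -0.001 ]
empty 0.095 [ 0.1317  0.0539 -0.001 ]
empty 0.0905 [ 0.1362  0.0539 -0.001 ]
empty 0.0675 [ 0.1592  0.0539 -0.001 ]
```

Emit:
move_arm:
  steps: "0.01 0.003 0 0 255; 0.03 0.006 0 0 255; 0.055 0.006 0 0 255; 0.08 0.006 0 0 255; 0.1 0.006 0 0 255; 0.108 0.006 0 0 255; 0.112 0.006 0 0 255; 0.112 0.006 0 0 255; 0.112 0.006 0 0 255"

```text
clock: 2.55
position: [0.5516, -0.1842, 0.1155]
ee_rot: [0.13, 1.566, -0.131]
force: [0.3, -0.5, 0.7]
width: 0.001
```

```bash
python3 t.py; python3 - <<'E'
from h import *
for n,(x0,x1,y0,y1) in {'scene':(210,390,170,335),'side':(165,315,130,250)}.items():
    c=arm.get_image(n); cv2.imwrite(f'pics/{n}2.png',cv2.resize(c['img'][y0:y1,x0:x1],None,fx=4,fy=4,interpolation=cv2.INTER_CUBIC)[:600,:800])
E
```

```text
t 2.55 pos [ 0.5516 -0.1842  0.1155] F [ 0.26 -0.53  0.74] w 0.0013762661803765302 j [ 0.47  0.51 -0.34  1.79  0.21  0.88 -0.13]
[[0.0012, 0.1655, 0.9862], [-0.0003, 0.9862, -0.1655], [-1.0, -0.0001, 0.0012]]
turn -0.009196635855648401
turn 3.1323960177341448
loose 0.227 [-0.1115 -0.0016 -0.0017]
loose 0.115 [ 0.0005 -0.0016 -0.0019]
loose 0.095 [ 0.0205 -0.0016 -0.0019]
loose 0.0905 [ 0.025  -0.0016 -0.0019]
loose 0.0675 [ 0.048  -0.0016 -0.0019]
empty 0.227 [-0.1115  0.0459 -0.0021]
empty 0.115 [ 0.0005  0.046  -0.0023]
empty 0.095 [ 0.0205  0.046  -0.0023]
empty 0.0905 [ 0.025   0.046  -0.0023]
empty 0.0675 [ 0.048   0.046  -0.0023]
```

View pics/scene2.png

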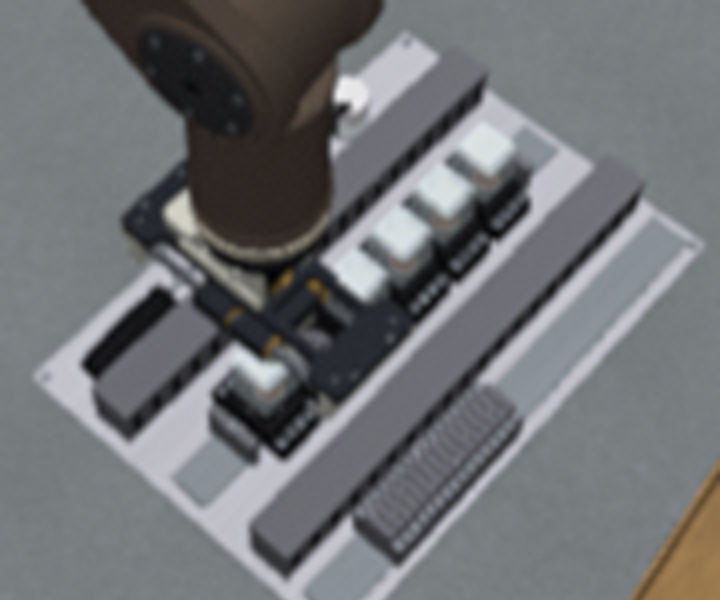

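View pics/side2.png

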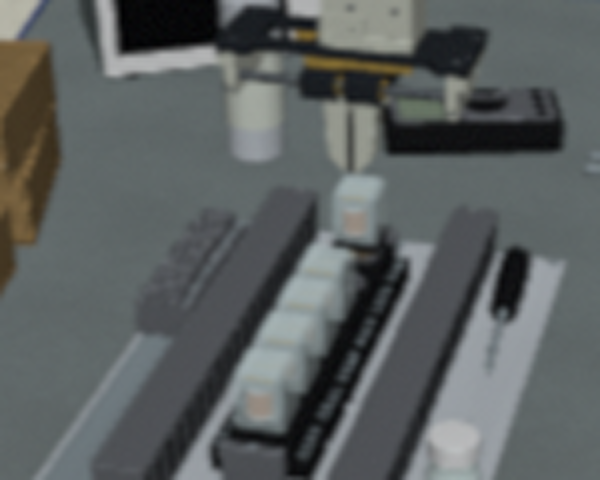

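Emit:
move_arm:
  steps: "0.003 -0.0015 -0.002 0 255; 0.007 -0.0015 -0.002 0 255; 0.01 -0.0015 -0.002 0 255; 0.013 -0.0015 -0.002 0 255; 0.015 -0.0015 -0.002 0 255; 0.017 -0.0015 -0.002 0 255; 0.019 -0.0015 -0.002 0 255; 0.021 -0.0015 -0.002 0 255; 0.021 -0.0015 -0.002 0 255; 0.021 -0.0015 -0.002 0 255"

```text
clock: 3.48
position: [0.5489, -0.1851, 0.0935]
ee_rot: [0.13, 1.567, -0.13]
force: [-0.0, 0.2, -0.2]
width: 0.005
```

```bash
python3 t.py
```

```text
t 3.4833 pos [ 0.5489 -0.1851  0.0935] F [-0.01  0.16 -0.25] w 0.00520158578925135 j [ 0.47  0.53 -0.33  1.81  0.23  0.84 -0.14]
[[-0.0001, 0.1652, 0.9863], [0.0001, 0.9863, -0.1652], [-1.0, 0.0001, -0.0002]]
turn -0.008914228080416996
turn 3.132678425509376
loose 0.227 [-0.1335 -0.0003  0.0007]
loose 0.115 [-0.0215 -0.0003  0.0007]
loose 0.095 [-0.0015 -0.0003  0.0007]
loose 0.0905 [ 0.003  -0.0003  0.0007]
loose 0.0675 [ 0.026  -0.0003  0.0007]
empty 0.227 [-0.1335  0.0473  0.0003]
empty 0.115 [-0.0215  0.0473  0.0003]
empty 0.095 [-0.0015  0.0473  0.0003]
empty 0.0905 [0.003  0.0473 0.0003]
empty 0.0675 [0.026  0.0473 0.0003]
```

Emit:
move_arm:
  steps: "0.001 0 0 0 255; 0.002 0 0 0 255"

```text
clock: 3.65
position: [0.5489, -0.1851, 0.0919]
ee_rot: [0.13, 1.567, -0.13]
force: [-2.1, 0.9, 4.0]
width: 0.002
```

Emit:
move_arm:
  steps: "0.001 0 0 0 255; 0.001 0 0 0 255; 0.002 0 0 0 255"

```text
clock: 3.9
position: [0.5491, -0.1851, 0.0906]
ee_rot: [0.13, 1.566, -0.131]
force: [-6.7, 1.1, 23.6]
width: 0.005
```

```bash
python3 - <<'E'
from h import *
for n,(x0,x1,y0,y1) in {'scene':(210,390,170,335),'side':(165,315,130,250)}.items():
    c=arm.get_image(n); cv2.imwrite(f'pics/{n}3.png',cv2.resize(c['img'][y0:y1,x0:x1],None,fx=4,fy=4,interpolation=cv2.INTER_CUBIC)[:600,:800])
    pickle.dump(c,open(n+'3.pkl','wb'))
E
python3 t.py|head -1
```

```text
t 4.0 pos [ 0.549  -0.1851  0.0907] F [-4.44  1.08 13.95] w 0.005753408164101031 j [ 0.47  0.53 -0.33  1.82  0.23  0.83 -0.14]
```

View pics/side3.png

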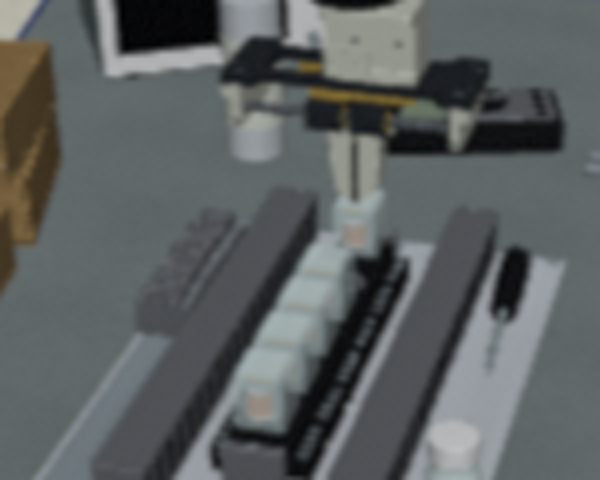

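The push force passed 20 N at z = 0.0906 m, well over the 6 N sliding force, so the relay has hit its hard stop. I'll hold briefly, then lift and check.

Emit:
move_arm:
  steps: "0.0005 0 0 0 255; 0.0005 0 0 0 255; 0.0005 0 0 0 255; -0.003 0 0 0 255; -0.015 0 0 0 255; -0.035 0 0 0 255; -0.05 0 0 0 255; -0.055 0 0 0 255; -0.055 0 0 0 255"

```text
clock: 4.75
position: [0.5499, -0.1854, 0.1463]
ee_rot: [0.13, 1.564, -0.131]
force: [0.2, 0.1, 0.4]
width: 0.011
```

```bash
python3 - <<'E'
from h import *
for n in ('scene','side','wrist'):
    c=arm.get_image(n); pickle.dump(c,open(n+'4.pkl','wb')); cv2.imwrite(f'pics/{n}4.png',c['img'])
    P=cloud(c)
    m=(np.hypot(P[...,0]-.549,P[...,1]+.1855)<.012)&(P[...,2]>.07)&(P[...,2]<.115)
    print(n,m.sum(),np.percentile(P[m][:,2],[5,50,95]) if m.sum() else 0)
E
python3 t.py
```

```text
scene 54 [0.08670178 0.09076135 0.09455945]
side 23 [0.0849673  0.09088767 0.09222517]
wrist 722 [0.08904397 0.09009107 0.09114037]
t 4.9 pos [ 0.5483 -0.1851  0.1439] F [ 0.36  0.79 -0.05] w 0.005182291273566987 j [ 0.48  0.47 -0.35  1.77  0.19  0.94 -0.11]
[[-0.0012, 0.1654, 0.9862], [0.0002, 0.9862, -0.1654], [-1.0, 0.0, -0.0012]]
turn -0.009082641357567848
turn 3.1325100122322254
loose 0.227 [-0.0831 -0.0002  0.0012]
loose 0.115 [ 0.0289 -0.0002  0.0013]
loose 0.095 [ 0.0489 -0.0002  0.0013]
loose 0.0905 [ 0.0534 -0.0002  0.0013]
loose 0.0675 [ 0.0764 -0.0002  0.0014]
empty 0.227 [-0.0831  0.0474  0.0008]
empty 0.115 [0.0289 0.0474 0.0009]
empty 0.095 [0.0489 0.0474 0.0009]
empty 0.0905 [0.0534 0.0474 0.001 ]
empty 0.0675 [0.0764 0.0474 0.001 ]
```

View pics/wrist4.png

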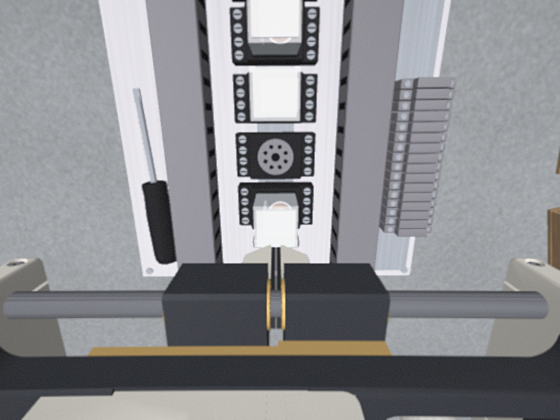

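The wrist view shows the relay seated at (275,220), with its top at 0.090 m like the others. The empty socket ring is at (275,157). Next I move over the socket and descend.

Emit:
move_arm:
  steps: "0 0.008 0 0 255; 0 0.025 0.001 0 255; 0 0.04 0.001 0 255; 0 0.046 0.001 0 255; 0 0.0475 0.001 0 255; 0 0.0475 0.001 0 255; 0 0.0475 0.001 0 255"

```text
clock: 5.48
position: [0.5574, -0.1393, 0.1444]
ee_rot: [0.13, 1.567, -0.131]
force: [0.2, -0.5, -0.5]
width: 0.007
```

```bash
python3 t.py
```

```text
t 5.4833 pos [ 0.5574 -0.1393  0.1444] F [ 0.24 -0.45 -0.48] w 0.0074483026424766695 j [ 0.41  0.46 -0.36  1.78  0.2   0.94 -0.2 ]
[[-0.0006, 0.1659, 0.9861], [-0.0005, 0.9861, -0.1659], [-1.0, -0.0006, -0.0005]]
turn -0.009547336046588684
turn 3.1320453175432044
loose 0.227 [-0.0826 -0.047  -0.0002]
loose 0.115 [ 0.0294 -0.0469 -0.0001]
loose 0.095 [ 0.0494 -0.0469 -0.0001]
loose 0.0905 [ 0.0539 -0.0469 -0.0001]
loose 0.0675 [ 0.0769 -0.0469 -0.0001]
empty 0.227 [-0.0826  0.0006 -0.0006]
empty 0.115 [ 0.0294  0.0007 -0.0005]
empty 0.095 [ 0.0494  0.0007 -0.0005]
empty 0.0905 [ 0.0539  0.0007 -0.0005]
empty 0.0675 [ 0.0769  0.0007 -0.0005]
```

Emit:
move_arm:
  steps: "0.006 0.0005 0 0 255; 0.018 0.0005 0 0 255; 0.032 0.0005 0 0 255; 0.046 0.0005 0 0 255; 0.058 0.0005 0 0 255; 0.068 0.0005 0 0 255; 0.075 0.0005 0 0 255; 0.078 0.0005 0 0 255; 0.078 0.0005 0 0 255; 0.078 0.0005 0 0 255"

```text
clock: 6.32
position: [0.5581, -0.138, 0.0669]
ee_rot: [0.13, 1.566, -0.13]
force: [0.8, -0.8, 0.2]
width: 0.004
```

Emit:
move_arm:
  steps: "0 0 0 0 255; 0 0 0 0 255; 0 0 0 0 255; 0 0 0 0 255; 0 0 0 0 255; 0 0 0 0 255; 0 0 0 0 255; 0 0 0 0 255; 0 0 0 0 255; 0 0 0 0 255"

```text
clock: 7.15
position: [0.5578, -0.138, 0.0667]
ee_rot: [0.13, 1.567, -0.13]
force: [0.3, 0.4, -0.1]
width: 0.004
```

```bash
python3 t.py|head -1; python3 - <<'E'
from h import *
for n,(x0,x1,y0,y1) in {'scene':(210,390,170,335),'side':(165,315,130,250)}.items():
    c=arm.get_image(n); cv2.imwrite(f'pics/{n}5.png',cv2.resize(c['img'][y0:y1,x0:x1],None,fx=4,fy=4,interpolation=cv2.INTER_CUBIC)[:600,:800])
E
```

```text
t 7.15 pos [ 0.5578 -0.138   0.0667] F [ 0.29  0.43 -0.12] w 0.0042080466054617936 j [ 0.38  0.56 -0.33  1.85  0.25  0.78 -0.24]
```

View pics/side5.png

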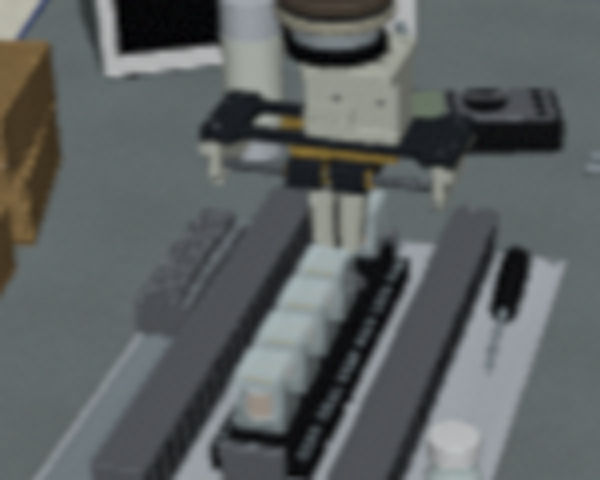

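View pics/scene5.png

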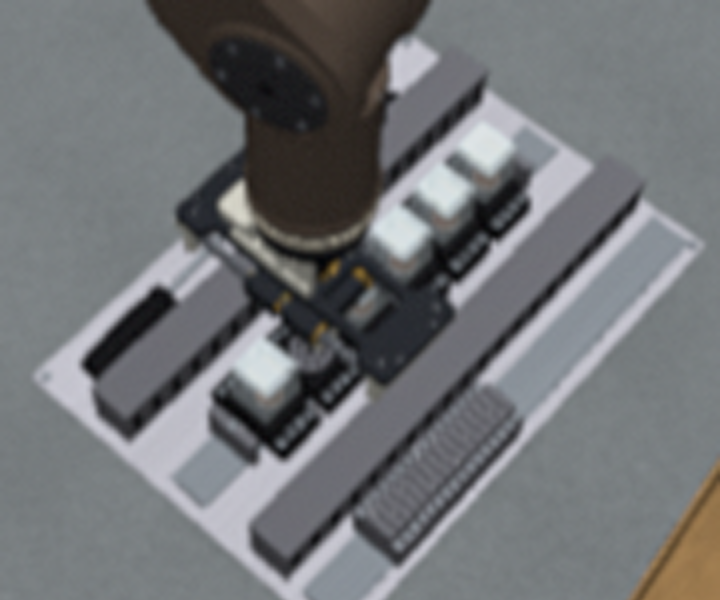

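The fingertips hang between the relays over the empty socket, 26 mm above its face, with no contact force. I'll hold past two seconds, then retreat.

Emit:
move_arm:
  steps: "0 0 0 0 255; 0 0 0 0 255; 0 0 0 0 255; 0 0 0 0 255; 0 0 0 0 255; 0 0 0 0 255; 0 0 0 0 255; 0 0 0 0 255; 0 0 0 0 255; 0 0 0 0 255"

```text
clock: 8.08
position: [0.5578, -0.138, 0.0667]
ee_rot: [0.13, 1.567, -0.13]
force: [-0.1, -0.2, 0.2]
width: 0.003
```

Emit:
move_arm:
  steps: "0 0 0 0 255; 0 0 0 0 255; 0 0 0 0 255; 0 0 0 0 255; 0 0 0 0 255; 0 0 0 0 255; 0 0 0 0 255; 0 0 0 0 255; 0 0 0 0 255; 0 0 0 0 255"

```text
clock: 8.92
position: [0.5578, -0.138, 0.0667]
ee_rot: [0.13, 1.567, -0.13]
force: [0.1, -0.0, -0.2]
width: 0.001
```

Emit:
move_arm:
  steps: "-0.006 0 0 0 255; -0.02 0 0 0 255; -0.04 0 0 0 255; -0.06 0 0 0 255; -0.08 0 0 0 255; -0.1 0 0 0 255; -0.11 0 0 0 255; -0.115 0 0 0 255; -0.115 0 0 0 255; -0.115 0 0 0 255"

```text
clock: 9.75
position: [0.5574, -0.138, 0.1811]
ee_rot: [0.13, 1.568, -0.131]
force: [0.0, 0.6, -0.9]
width: 0.001
```

```bash
python3 - <<'E'
from h import *
for n in ('scene','side','wrist'):
    c=arm.get_image(n); P=cloud(c); cv2.imwrite(f'pics/{n}6.png',c['img'])
    for i in (-120,-72,-24,24,72,120):
        x,y=.5685+.1564*i/1000,-.067+.9877*i/1000
        m=(np.hypot(P[...,0]-x,P[...,1]-y)<.012)&(P[...,2]>.03)&(P[...,2]<.115)
        if m.sum()>8: print(n,i,m.sum(),np.percentile(P[m][:,2],[10,50,90]).round(4))
E
python3 t.py|head -1
```

```text
scene -120 52 [0.0876 0.0908 0.0936]
scene -72 51 [0.0375 0.0406 0.0452]
scene -24 13 [0.0906 0.0928 0.0948]
scene 72 40 [0.0895 0.0921 0.0944]
scene 120 47 [0.0885 0.0917 0.0949]
side -120 24 [0.0675 0.0903 0.0926]
side -24 25 [0.089  0.0916 0.093 ]
side 24 29 [0.0892 0.0903 0.0921]
side 72 32 [0.0895 0.0909 0.0926]
side 120 35 [0.0888 0.0905 0.092 ]
wrist -72 399 [0.0397 0.0405 0.0414]
wrist -24 661 [0.0893 0.0902 0.091 ]
wrist 24 794 [0.0893 0.0902 0.0912]
wrist 72 984 [0.0892 0.0901 0.091 ]
t 9.9 pos [ 0.5571 -0.1379  0.1805] F [ 0.04  0.24 -0.94] w 0.0033546870286666596 j [ 0.42  0.43 -0.37  1.73  0.18  1.02 -0.18]
```

View pics/scene6.png

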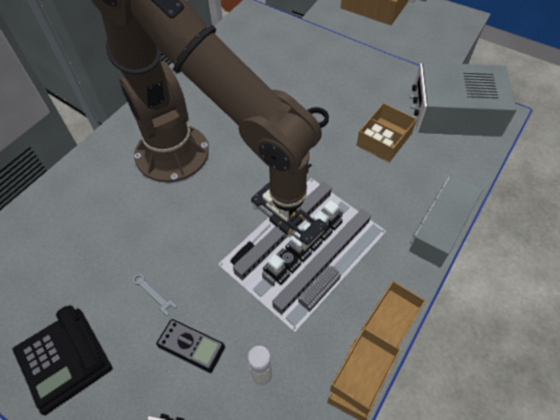

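All five relay tops sit at 0.090–0.093 m, the tools look unmoved, and the arm is clear, so I'm handing in.

```bash
python3 -c "
from cell import arm
print(arm.sign_off())"
```

```text
the job is handed in; nothing more can be done
None
```

The proud relay is pressed home and I pointed at the empty socket for the required time. The job was handed in at about 10 s, and sign-off gives no verdict.

- **Relay:** It was the one in the end socket nearest the robot's right (plate y = -120 mm). I pressed it down with shut fingers until it hit its hard stop at z ≈ 0.0906 m. The force peaked at about 24 N in the readings, well above the 6 N needed to slide it.
- **Pointing:** The empty socket is next to it (y = -72 mm). The fingertips stayed still about 26 mm above its middle for about 2.6 s, within about 1 mm sideways by my measurement. The force reading stayed within sensor noise.
- **Final checks:** All five relay tops read 0.090–0.093 m in the cameras, where home is 0.0905 m. The two highest readings came from the scene camera, and the other views put the same relays at 0.090–0.092 m. The tools and boxes I could see had not moved. I judged this by eye; the arm hid the jar in the last scene picture, but a side picture while pointing showed it in place. The arm ended about 14 cm above the empty socket, touching nothing.
- **Disagreement:** The two fixed cameras differed by about 4 mm on where one duct lies. The wrist view agreed with the scene camera, so I used those positions.

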